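Find the bushing that passes the go/no-go gauge and release it to the tray

ROBOT

A 6-joint arm with a two-finger parallel gripper is mounted at the origin on a cart in front of the work surface, level with it; the furniture and walls round the work are solid. World frame = base frame: x ahead of the robot, y to its left, z up, the work surface at z = 0. Lengths are in mm, angles in rad, forces in N, time in s.
With the tool pointing down it reaches from about 300 to 775 mm from the base axis. Payload 14.6 kg.
Tool frame: the origin (TCP) lies at the very end of the fingers, on their centre line; the grasp point (between the pads) lies 19 mm behind it; z points along the fingers, y is the line along which they close (so a half turn about z gives the same grasp; the last joint's range is limited). The gripper opens to 94 mm and grips with 3 to 60 N. Pads are 16 mm wide; open, the fingers measure 119 mm over their backs; the gripper's body (75 mm by 177 mm) begins 78 mm behind the grasp point.
Start: joints at [1.07, 0.3, 1.521, -0, 1.321, -0.067], TCP at [231.173, 499.047, 205.446] pointing down, gripper open.
Joint ranges: [-3.03, 3.03], [-0.79, 2.21], [0.23, 2.52], [-1.04, 4.18], [0, 3.07], [-2.55, 2.55]. Speed limits (rad/s): [2.22, 2.22, 2.57, 3.14, 3.14, 3.14].

INTERFACE

Orientations are given as a unit quaternion [w, x, y, z].
In Python, from station import ctrl gives the robot as it stands.
- The arm moves only by the tool drive_tool, never from a script. Its argument "targets" is a list of rows, each a list of 3 entries, a list of its own where there are three numbers: the opening, from -1 (shut) to 1 (fully open), then the shift along the tool's x, y, z in mm, then the turn, a rotation vector about the tool's x, y, z in rad. A call has 1 to 20 rows; each row is the pose to reach, as a shift and turn from the pose commanded when the call began, along the tool's axes at that moment; what a row does not reach only later rows make up. A row lasts 1/12 s, in which the tool goes at most 41.7 mm and 7.16 degrees, less where a joint would pass 70% of its speed; a pose out of reach is approached as far as the arm can. A call with a gripper value outside its range is refused whole. The fingers move at their own pace and stop on an object; "newtons" is the grip in N (left out, the last holds). Time passes only in rows, so rows that repeat a pose let the fingers close. It gives the time, the measured TCP pose, the force, the opening and the grip force at its end, in the units of the state.
- ctrl.read_state(): the state, without advancing time (a new reading comes with each control period).
- ctrl.snapshot(name): name is "scene" or "top" or "wrist"; returns the picture (480x640x3 uint8, red, green, blue); there is no depth.
- ctrl.calibration(name): a dict with "K" (3x3 intrinsics, pixels), "extrinsics" (4x4, takes a point from camera to world coordinates). Camera axes: x right, y down, z forward; pixel columns grow to the right and rows downward; lengths in mm; the calibration is good to about 2 mm. A picture is of the moment at which its call begins: read the wrist's pose just before it. calibration takes no time and is no camera call; for the wrist camera it gives the pose at the moment of the call.
- ctrl.hand_in(): hands the job in; it is judged then, once.
The state is a dict: "clock": time; "joint_pos": joint angles; "dq": joint speeds; "tau": joint torques, N m; "tool_pos": TCP position; "orientation": TCP orientation; "force": force on the tool from outside, world axes, zero at the start; "ft_torque": the same for the moment, N m; "opening": finger opening in mm; "finger_force": force on a finger pad.
Only numpy, scipy, OpenCV 4.12 (cv2) and the standard library are available. Lean on these libraries where they do the work, as an engineer would, in place of code of your own. Each camera call takes 0.05 s, during which the arm holds its last target. There are 200 camera calls.

TASK

Three look-alike bushings stand in the sloped rack; one bore is too tight, one is too wide and one is right. Try the stepped pin gauge in the bushings as they stand in the rack until you find the one whose bore takes the thin step fully but stops the thick step, then stand that bushing upright in the tray with the gauge resting fully home in it. Leave the other two bushings in the rack and do not disturb the other things on the bench.

Things in the scene. Friction and masses are not known exactly. Their poses are not given: they have to be found in the camera images.
- gauge: Steel stepped pin gauge, 56 mm long, loose, 35-70 g. Origin at its tip's centre, z axis towards the handle. Thin go step: 10 mm diameter, z = 0 to 14 mm (first 2 mm tapered from 7 mm). Thick no-go step: 14.5 mm diameter, z = 14 to 28. Dark ribbed handle: 22 mm diameter, z = 28 to 56. Starts upright, handle up, in its stand.
- stand: Black block 46 x 46 x 26 mm, fixed to the bench, that holds the gauge at the start in a well 17 mm wide and 16 mm deep (well floor 10 mm above the bench). Origin at the centre of its underside.
- rack: Fixed sloped rack of three grey pocket blocks, a bushing in each; which is where changes every time. Bushings: loose, aluminium, 38 mm diameter, 44 mm tall, 110-210 g. Each has on top the same recess, 20 mm wide, 6 mm deep, and below it a through bore on the axis: 8 mm (tight), 12 mm (right) or 17.6 mm (wide). Origin at the rack's foot, z up.
- seat_1: Left pocket block, 84 mm up the slope x 71.5 along the row x 20 thick. Origin at the centre of its underside; z = axis of pocket and bushing, leaning 26 degrees from vertical towards the robot; y along the row to the left. Pocket 39.6 mm wide, floor at z = 10 mm, block face at z = 20. Its bushing spans z = 10 to 54 (34 mm stand out), recess floor at z = 48, and can shift 0.8 mm sideways.
- seat_2: Middle pocket block, same as seat_1, centres 72 mm apart. In any seat the gauge's tip stops at about z = 48 mm in the tight bushing, z = 34 in the right one (thick step on the recess floor), z = 26 in the wide one (handle on the bushing's top). Off-centre by more than a millimetre, the thick step can also catch on the rim of the wide bore at z = 34, or the tip on the rim of the right bore at z = 48.
- seat_3: Right pocket block, same as seat_1. With the gauge home in the right bushing, the handle's end is 36 mm above the bushing's top; the gauge sits there loosely, held by its weight alone.
- tray: Low open steel tray, 100 x 120 mm, walls 14 mm high and 3 mm thick, floor 3 mm thick, fixed to the bench. Origin at the centre of its underside, z up. With the right bushing upright in it and the gauge home, the gauge's tip is 27 mm above the origin.
- flux_vial: Bystander: glass vial, 27 mm wide, 68 mm tall, origin at its underside. Leave alone.
- heatsink: Bystander: finned heatsink 30 x 36 x 22 mm, origin at its underside. Leave alone.
- capacitor: Bystander: standing capacitor, 16 mm wide, 26 mm tall, origin at its underside. Leave alone.
- solder_spool: Bystander: spool of solder, 63 mm wide, 42 mm tall, origin at its underside. Leave alone.
- transformer: Bystander: small transformer 28 x 36 x 32 mm, origin at its underside. Leave alone.

How it is judged (in metres and radians):
On the way:
1. the gauge's thin step has entered the bore of a bushing standing in the rack, at least 7 mm deep (((z of gauge in the frame of seat_1 between 0.015 and 0.041 m and angle between the z axis of gauge and the z axis of seat_1, either way round below 0.25 rad and x of gauge in the frame of seat_1 between -0.007 and 0.007 m and y of gauge in the frame of seat_1 between -0.007 and 0.007 m and contact force between seat_1 and anything else above 0.3 N) or (z of gauge in the frame of seat_2 between 0.015 and 0.041 m and angle between the z axis of gauge and the z axis of seat_2, either way round below 0.25 rad and x of gauge in the frame of seat_2 between -0.007 and 0.007 m and y of gauge in the frame of seat_2 between -0.007 and 0.007 m and contact force between seat_2 and anything else above 0.3 N) or (z of gauge in the frame of seat_3 between 0.015 and 0.041 m and angle between the z axis of gauge and the z axis of seat_3, either way round below 0.25 rad and x of gauge in the frame of seat_3 between -0.007 and 0.007 m and y of gauge in the frame of seat_3 between -0.007 and 0.007 m and contact force between seat_3 and anything else above 0.3 N))), for 0.1 s.
At the end, for the whole second after the job is handed in: The right bushing stands upright in the tray with the gauge fully home in it (gauge within 7 degrees of vertical, tip 23.5 to 31 mm above the tray's underside, at rest), released, and the other two bushings still stand in the rack (z of gauge in the frame of tray between 0.0235 and 0.031 m and x of gauge in the frame of tray between -0.047 and 0.047 m and y of gauge in the frame of tray between -0.057 and 0.057 m and angle between gauge's own z axis and vertical below 0.12 rad and linear speed of gauge below 0.02 m/s and contact force between tray and anything else above 0.8 N and (contact force between each of seat_1, seat_2 and anything else above 0.3 N or contact force between each of seat_1, seat_3 and anything else above 0.3 N or contact force between each of seat_2, seat_3 and anything else above 0.3 N)); the robot touches nothing.
It fails at once if a listed bystander is moved by more than 30 mm (distance of any of flux_vial, heatsink, capacitor, solder_spool, transformer from where it was at the start of the episode above 0.03 m).
It also fails if it takes over 61 s, if anything falls off the work surface, if the arm or the gripper's body presses on something with over 40 N, if the wrist force passes 120 N, or if a joint passes its speed limit or range.

## Working session

There is one attempt and no reset: what is moved stays moved. The work goes in short steps, Python scripts to look and compute and a tool call to move; the robot and the scene stay as the last step left them, time stands still between calls to the robot, and variables do not carry over. Pictures are saved under pics/ and viewed, at most 14 in all, crops included, and the job is handed in when it is done.

Besides the shell and the picture viewer there is one more tool, called as name([rows], argument=value, ...), one row to a line, values as JSON. drive_tool: Moves the arm, as the interface text tells. Its arguments: {"type":"object","properties":{"targets":{"type":"array","items":{"type":"array"}},"newtons":{"type":"number"}},"required":["targets"]}

```bash
ls; mkdir -p pics
cat > h.py <<'E'
import numpy as np, cv2
from station import ctrl
from scipy.spatial.transform import Rotation as R
def cal(n):
    c=ctrl.calibration(n); return np.array(c["K"]),np.array(c["extrinsics"])
def ray(c,uv):
    K,E=c; d=E[:3,:3]@np.linalg.solve(K,[uv[0],uv[1],1.]); return E[:3,3],d/np.linalg.norm(d)
def onz(c,uv,z):
    o,d=ray(c,uv); return o+d*(z-o[2])/d[2]
def tri(rs):
    A=sum(np.eye(3)-np.outer(d,d) for o,d in rs); b=sum((np.eye(3)-np.outer(d,d))@o for o,d in rs); return np.linalg.solve(A,b)
def proj(c,p):
    K,E=c; q=K@(E[:3,:3].T@(np.asarray(p,float)-E[:3,3])); return q[:2]/q[2]
def snap(n,f):
    c=cal(n); im=np.array(ctrl.snapshot(n)); cv2.imwrite('pics/'+f+'.png',im[:,:,::-1]); return im,c
def tool():
    s=ctrl.read_state(); q=s["orientation"]; return np.array(s["tool_pos"]),R.from_quat([q[1],q[2],q[3],q[0]]),s
E
python3 - <<'E'
from h import *
np.set_printoptions(precision=3,suppress=True)
for n in("scene","top","wrist"):
    im,c=snap(n,n+"0"); print(n,c[0].tolist(),c[1].tolist())
p,r,s=tool(); print(s); print(r.as_matrix())
E
```

```text
pics
scene [[571.5594432466783, 0.0, 316.89534537630533], [0.0, 571.5594432466783, 239.1556437985132], [0.0, 0.0, 1.0]] [[0.6597928561697272, -0.5868692031835157, 0.4693164447386637, 70.57091447046334], [-0.7512207661139256, -0.5304748877228852, 0.39276424742407373, -444.04586550384164], [0.018459347404506887, -0.6117033037757258, -0.7908718737211874, 814.229161627705], [0.0, 0.0, 0.0, 1.0]]
top [[622.1689025706914, 0.0, 310.2116444566793], [0.0, 622.1689025706914, 240.81240714763527], [0.0, 0.0, 1.0]] [[-0.02957580495086878, -0.9977847051988016, 0.05958988028892735, 467.1891934020889], [-0.9995264035461225, 0.029015210035500675, -0.010251156068920261, -53.746188071887545], [0.008499433843600907, -0.05986484492535084, -0.9981703060933048, 1446.7909131466404], [0.0, 0.0, 0.0, 1.0]]
wrist [[347.0212955897956, 0.0, 318.3178234392808], [0.0, 347.0212955897956, 244.34901701289417], [0.0, 0.0, 1.0]] [[0.4208348732322195, 0.8806486658499059, 0.2176141925711649, 168.3336498095646], [0.9071352278526421, -0.40803765107140727, -0.10300948352875584, 529.1809154149412], [-0.0019203802629476588, 0.24075548310455305, -0.9705839013164892, 384.39647175329765], [0.0, 0.0, 0.0, 1.0]]
{'clock': 0.15, 'joint_pos': array([ 1.07 ,  0.3  ,  1.521, -0.   ,  1.321, -0.067]), 'dq': array([-0.001, -0.001, -0.002,  0.001, -0.001,  0.   ]), 'tau': array([ -0.   , -53.196, -35.282,   0.071,   0.024,  -0.   ]), 'tool_pos': array([231.122, 498.872, 205.036]), 'orientation': array([-0.   ,  0.215,  0.977, -0.   ]), 'force': array([ 1.329, -0.48 , -0.662]), 'ft_torque': array([-0.017, -0.002,  0.007]), 'finger_force': 0.0, 'opening': 93.74129464044853}
[[-0.907  0.42  -0.   ]
 [ 0.42   0.907 -0.001]
 [ 0.    -0.001 -1.   ]]
```

View pics/scene0.png

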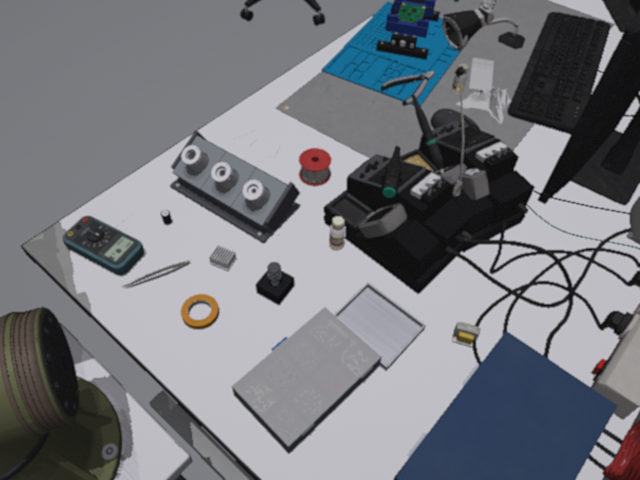

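View pics/top0.png

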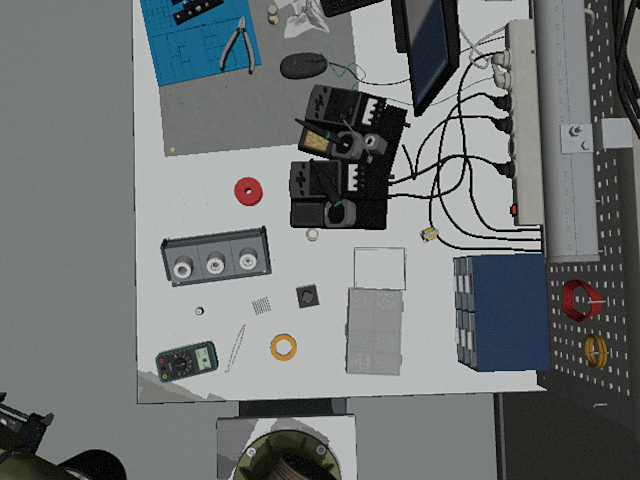

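The scene view shows the bushing tops near (191,156), (222,174) and (254,190), the gauge handle at (274,267) and the tray at (381,325). In the top view the bushings are at (183,268), (215,263) and (248,258), the gauge at (307,295) and the tray at (380,268).

Run:
```python
from h import *
np.set_printoptions(precision=1,suppress=True)
cs,ct=cal("scene"),cal("top")
for n,a,b in[("b1",(191,156),(183,268)),("b2",(222,174),(215,263)),("b3",(254,190),(248,258)),("g",(274,266),(307.5,295)),("stand",(275,281),(308,296)),("trA",(370,287),(405,248)),("trB",(423,325),(405,290))]:
    print(n,tri([ray(cs,a),ray(ct,b)]))
a=cv2.imread('pics/scene0.png')[120:380,160:440]; b=cv2.imread('pics/top0.png')[220:320,150:420]
a=cv2.resize(a,None,fx=1.45,fy=1.45,interpolation=2); b=cv2.resize(b,None,fx=2,fy=2,interpolation=2)
o=np.zeros((600,600,3),np.uint8); o[:a.shape[0],:a.shape[1]]=a; o[380:580,:540]=b; cv2.imwrite('pics/c1.png',o)
```

```text
b1 [495.9 213.1  82.8]
b2 [505.5 143.4  77.2]
b3 [514.   70.6  81.7]
g [429.1 -57.7  65.3]
stand [426.3 -59.4  26.9]
trA [ 498.4 -240.2  119.5]
trB [ 448.9 -287.2  127.6]
```

View pics/c1.png

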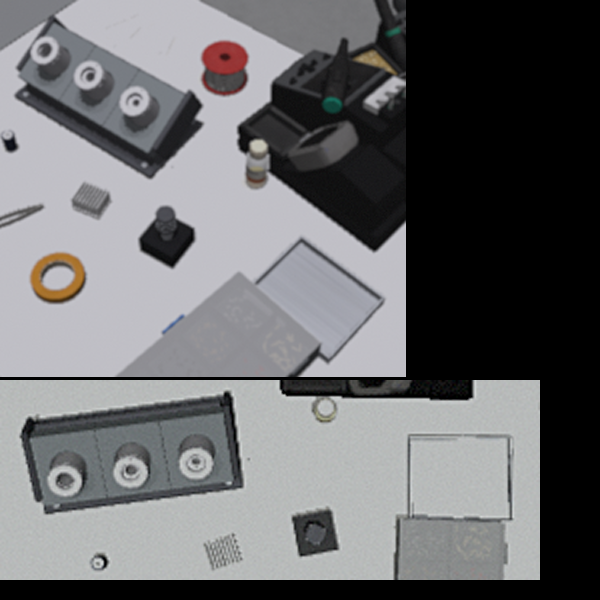

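The crop shows the three bushings with the left bore looking widest, the gauge in its black stand, and the tray beside a grey box. Tray corners are at crop (302,239), (383,299) and (327,358).

Run:
```python
from h import *
np.set_printoptions(precision=1,suppress=True)
cs,ct=cal("scene"),cal("top")
S=lambda u,v:(160+u/1.45,120+v/1.45); T=lambda u,v:(150+u/2,220+(v-380)/2)
for n,a,b in[("b1",S(46,51),T(67,481)),("b2",S(91,75),T(131,469)),("b3",S(135,101),T(198,460)),("tr1",S(302,239),T(409,436)),("tr2",S(383,299),T(511,436)),("tr3",S(327,358),T(511,519)),("box1",S(240,272),T(397,516)),("box2",S(319,346),T(506,516)),("vial",S(258,143),T(324,408))]:
    print(n,tri([ray(cs,a),ray(ct,b)]))
```

```text
b1 [492.2 209.1  90. ]
b2 [503.2 139.9  87.1]
b3 [509.4  67.8  88.3]
tr1 [ 533.9 -171.2    7.3]
tr2 [ 529.8 -288.2   11.5]
tr3 [ 433.8 -284.4    9.6]
box1 [ 442.6 -153.3   26.6]
box2 [ 435.9 -274.6   21.1]
vial [565.  -73.3  74.9]
```

```bash
cat >> h.py <<'E'
def Rt(yaw,tilt):
    "tool down, y along row (yaw deg), tilted so that tool z tips away from robot by tilt deg"
    return R.from_euler('z',yaw,degrees=True)*R.from_matrix([[-1,0,0],[0,1,0],[0,0,-1]])*R.from_euler('y',-tilt,degrees=True)
def plan(P,Rg,base=None):
    p,r,s=tool() if base is None else (*base,None)
    print("shift",np.round(r.inv().apply(np.asarray(P)-p),1),"turn",np.round((r.inv()*Rg).as_rotvec(),3))
E
python3 - <<'E'
from h import *
plan([429,-58,205],Rt(6.9,0)); plan([429,-58,125],Rt(6.9,0))
E
```

```text
shift [-4.136e+02 -4.221e+02  4.000e-01] turn [-0.001 -0.    -0.554]
shift [-413.6 -422.    80.4] turn [-0.001 -0.    -0.554]
```

drive_tool([
  [0.1,[-414,-422,0],[0,0,-0.554]],
  [0.1,[-414,-422,0],[0,0,-0.554]],
  [0.1,[-414,-422,0],[0,0,-0.554]],
  [0.1,[-414,-422,0],[0,0,-0.554]],
  [0.1,[-414,-422,0],[0,0,-0.554]],
  [0.1,[-414,-422,0],[0,0,-0.554]],
  [0.1,[-414,-422,0],[0,0,-0.554]],
  [0.1,[-414,-422,0],[0,0,-0.554]],
  [0.1,[-414,-422,0],[0,0,-0.554]],
  [0.1,[-414,-422,0],[0,0,-0.554]],
  [0.1,[-414,-422,0],[0,0,-0.554]],
  [0.1,[-414,-422,0],[0,0,-0.554]],
  [0.1,[-414,-422,0],[0,0,-0.554]],
  [0.1,[-414,-422,80],[0,0,-0.554]],
  [0.1,[-414,-422,80],[0,0,-0.554]],
  [0.1,[-414,-422,80],[0,0,-0.554]],
  [0.1,[-414,-422,80],[0,0,-0.554]],
  [0.1,[-414,-422,80],[0,0,-0.554]],
  [0.1,[-414,-422,80],[0,0,-0.554]],
])

```text
clock: 1.73
tool_pos: [429.8, -57.3, 126.6]
orientation: [0.001, -0.06, 0.998, -0.0]
force: [0.9, 0.1, -0.4]
opening: 51.7
finger_force: 0.0
```

Run:
```python
from h import *
p,r,s=tool(); print(p,s['clock'],s['opening']); im,c=snap("wrist","w1"); print(c[1].round(3).tolist()); print(proj(c,[429,-58,66]),proj(c,[429,-58,26]))
p,r,s=tool(); print(p)
```

```text
[429.80943033 -57.32298648 126.59456722] 1.7333 51.74231415824188
[[-0.12, 0.963, 0.24, 360.803], [0.993, 0.117, 0.028, -64.739], [-0.001, 0.242, -0.97, 305.941], [0.0, 0.0, 0.0, 1.0]]
[316.63746874 256.18684103] [316.91846575 242.95501707]
[429.90750942 -57.19208471 126.77451289]
```

View pics/w1.png

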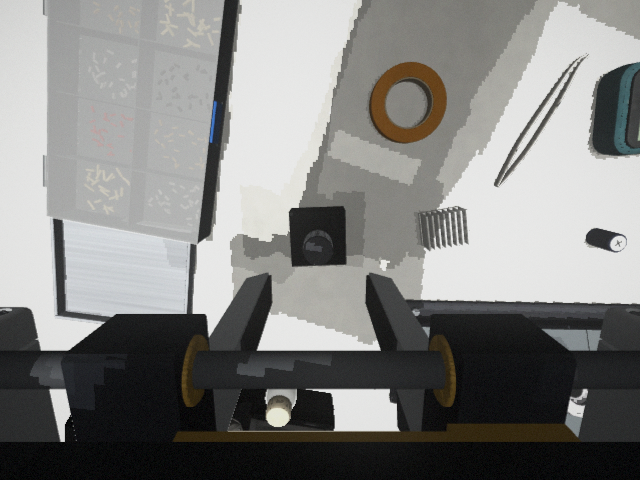

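The wrist view shows the stand at about (318,237) with the handle top near (317,242), the tray at lower left, and the fingertips at (258,280) and (378,280). I need a closer crop of the handle.

Run:
```python
import cv2,numpy as np
a=cv2.imread('pics/w1.png')[195:280,275:365]; a=np.clip(a.astype(float)*2.5,0,255).astype(np.uint8)
cv2.imwrite('pics/c2.png',cv2.resize(a,None,fx=6,fy=6,interpolation=cv2.INTER_CUBIC))
```

```text
(no output)
```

View pics/c2.png

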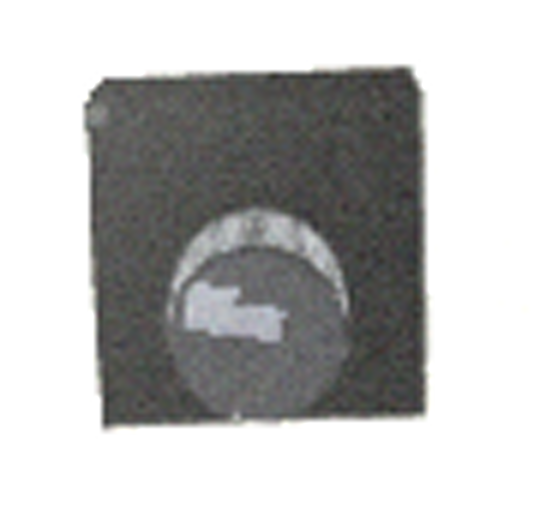

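The crop puts the handle top circle at (262,330), which is full-image (318.7,250).

Run:
```python
from h import *
c=cal("wrist"); uv=(318.7,250)
print(onz(c,uv,66)); print(tri([ray(c,uv),ray(cal("scene"),(274,266)),ray(cal("top"),(307.5,295))]))
P=onz(c,uv,66); P[2]=40; plan(P,Rt(6.9,0))
```

```text
[424.46354498 -56.97294404  66.        ]
[427.8989206  -57.30924418  63.79999915]
shift [ 5.5  0.9 86.8] turn [-0.001  0.002  0.001]
```

drive_tool([
  [0.1,[5,1,40],[0,0,0]],
  [0.1,[5,1,70],[0,0,0]],
  [0.1,[5,1,87],[0,0,0]],
  [0.1,[5,1,87],[0,0,0]],
  [-1,[5,1,87],[0,0,0]],
  [-1,[5,1,87],[0,0,0]],
  [-1,[5,1,87],[0,0,0]],
  [-1,[5,1,87],[0,0,0]],
  [-1,[5,1,87],[0,0,0]],
  [-1,[5,1,87],[0,0,0]],
], newtons=25)

```text
clock: 2.62
tool_pos: [424.9, -57.6, 39.2]
orientation: [0.001, -0.06, 0.998, -0.0]
force: [-0.0, 1.4, 6.3]
opening: 21.4
finger_force: 24.9
```

Run:
```python
from h import *
p,r,s=tool(); print(p,s['opening'],s['finger_force'],s['clock'],s['force'])
im,c=snap("wrist","w2")
a=np.clip(im[190:340,220:420,::-1].astype(float)*2.5,0,255).astype(np.uint8)
cv2.imwrite('pics/c3.png',cv2.resize(a,None,fx=4,fy=4,interpolation=cv2.INTER_CUBIC))
print(proj(c,p+[0,0,26]))
```

```text
[424.88862105 -57.55708385  39.17821891] 21.436927924114382 24.92425560951233 2.6167 [-0.03464592  1.40564565  6.34710216]
[316.78621792 307.80974757]
```

View pics/c3.png

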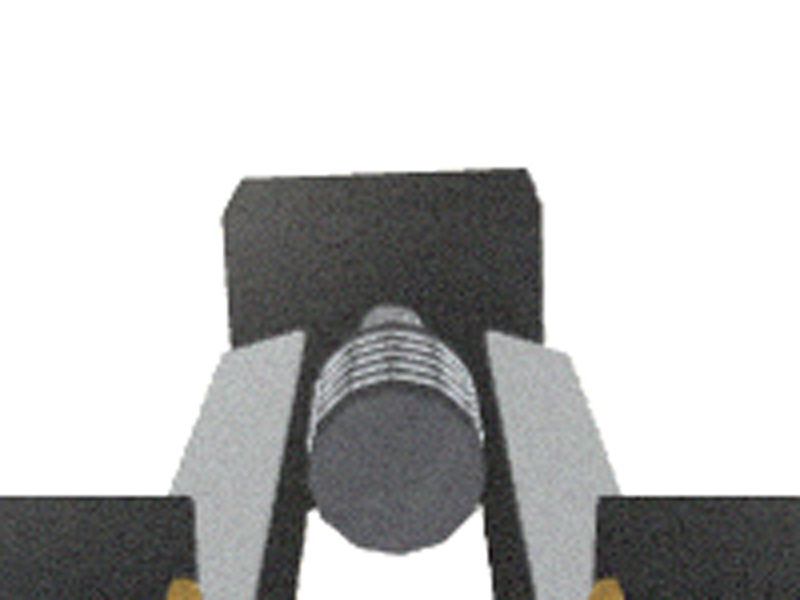

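The crop shows the handle gripped and centred between the fingers, with its top circle at about (397,466), or full-image (319.2,306.5).

Run:
```python
from h import *
np.set_printoptions(precision=2,suppress=True)
p,r,s=tool(); c=cal("wrist"); P=onz(c,(319.2,306.5),p[2]+26.8); print("handle apparent, tool frame offset",r.inv().apply(P-p))
a=-Rt(6.9,26).apply([0,0,1]); b2=np.array([501.5,139,88.4]); plan(b2+a*90,Rt(6.9,26))
```

```text
handle apparent, tool frame offset [  1.02   1.15 -26.8 ]
shift [ -60.3  185.9 -130.1] turn [-0.   -0.45 -0.  ]
```

drive_tool([
  [-1,[0,0,-20],[0,0,0]],
  [-1,[0,0,-50],[0,0,0]],
  [-1,[0,0,-90],[0,0,0]],
  [-1,[0,0,-130],[0,0,0]],
  [-1,[-10,36,-130],[0,-0.1,0]],
  [-1,[-24,72,-130],[0,-0.2,0]],
  [-1,[-36,108,-130],[0,-0.3,0]],
  [-1,[-48,144,-130],[0,-0.4,0]],
  [-1,[-60,186,-130],[0,-0.454,0]],
  [-1,[-60,186,-130],[0,-0.454,0]],
  [-1,[-60,186,-130],[0,-0.454,0]],
  [-1,[-60,186,-130],[0,-0.454,0]],
])

```text
clock: 3.67
tool_pos: [461.5, 134.2, 168.4]
orientation: [0.224, -0.059, 0.973, 0.013]
force: [-0.1, -0.4, -0.4]
opening: 21.7
finger_force: 24.9
```

Run:
```python
from h import *
p,r,s=tool(); print(p,r.as_rotvec(),s['opening'],s['clock'],s['force'])
im,c=snap("wrist","w3")
cv2.imwrite('pics/c4.png',cv2.resize(im[120:420,120:520,::-1],None,fx=2,fy=2,interpolation=cv2.INTER_CUBIC))
```

```text
[461.4829455  134.22731852 168.43876389] [-0.16307863  2.68411368  0.03699335] 21.705661198430207 3.6667 [-0.10208017 -0.39944747 -0.41238397]
```

View pics/c4.png

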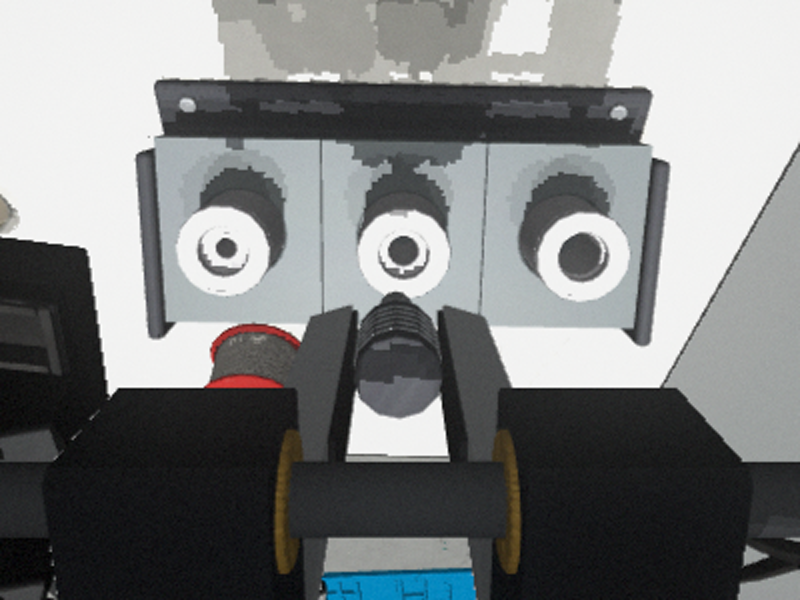

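The wrist view shows all three bores. The medium (right) bore is the middle bushing, with its ring centre near crop (404,254). The tight one is at crop (225,248) and the wide one at (580,256), so I'll test the middle one.

```bash
cat >> h.py <<'E'
def ring(im,uv,w=35,th=215):
    g=im.min(2); m=np.zeros_like(g); u,v=map(int,uv); m[v-w:v+w,u-w:u+w]=(g[v-w:v+w,u-w:u+w]>th)*255
    cs,_=cv2.findContours(m,cv2.RETR_EXTERNAL,cv2.CHAIN_APPROX_NONE); k=max(cs,key=cv2.contourArea); return cv2.fitEllipse(cv2.convexHull(k))
E
python3 - <<'E'
from h import *
np.set_printoptions(precision=2,suppress=True)
im=cv2.imread('pics/w3.png'); c=cal("wrist"); p,r,s=tool(); print(im[300//1-40:304-40,330].tolist())
for uv in((322,247),(232,244),(410,247)):
    e=ring(im,uv); print(e); o,d=ray(c,e[0]); dt=r.inv().apply(d); ot=r.inv().apply(o-p)
    dep=347*38/max(e[1]); dc=c[1][:3,:3].T@d
    Pt=ot+dt*dep/dc[2]; print(" by size, tool frame",Pt, "world",p+r.apply(Pt)); Q=ot+dt*(90-ot[2])/dt[2]; print(" on plane 90",Q, p+r.apply(Q))
E
```

```text
[[241, 241, 241], [242, 243, 242], [241, 242, 241], [241, 243, 242]]
((321.4792785644531, 246.83395385742188), (43.34065246582031, 45.48096466064453), 88.60062408447266)
 by size, tool frame [ -2.58   3.26 101.68] world [507.88 142.3   78.2 ]
 on plane 90 [ 0.4   3.16 90.  ] [500.15 141.27  87.4 ]
((230.84718322753906, 245.3251495361328), (43.233970642089844, 46.45365905761719), 117.73184967041016)
 by size, tool frame [  0.13 -70.93  96.03] world [511.86  68.06  82.13]
 on plane 90 [  1.65 -69.35  90.  ] [507.7   69.15  86.88]
((411.43206787109375, 248.13258361816406), (42.73565673828125, 46.12213134765625), 58.72248077392578)
 by size, tool frame [-2.64 77.33 97.59] world [497.31 215.64  81.88]
 on plane 90 [-0.67 75.24 90.  ] [492.51 212.95  87.84]
```

Run:
```python
from h import *
im=cv2.imread('pics/w3.png'); c=cal("wrist"); p,r,s=tool()
for z in(-27,0,27,90): print(z,proj(c,p+r.apply([0,0,z])),proj(c,p+r.apply([0,1,z])))
a=np.clip(im[250:345,285:355].astype(float)*1.8,0,255).astype(np.uint8)
cv2.imwrite('pics/c5.png',cv2.resize(a,None,fx=6,fy=6,interpolation=cv2.INTER_CUBIC))
```

```text
-27 [316.76537153 308.73421045] [318.87625229 308.73464084]
0 [317.02411827 288.06599192] [318.84474969 288.066261  ]
27 [317.22031027 272.39453233] [318.8208632  272.39470081]
90 [317.53421642 247.32028087] [318.782645   247.32032733]
```

View pics/c5.png

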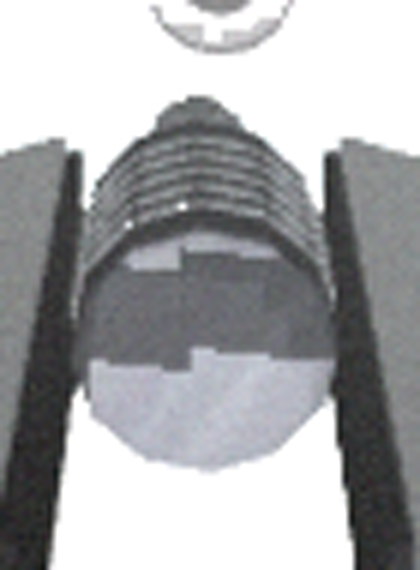

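The crop shows the handle top at crop (209,340), the gauge tip at (198,96) and the finger midpoint near x=204. This gives about a 1 mm camera bias along the row.

drive_tool([
  [-1,[-0.5,2.5,30],[0,0,0.015]],
  [-1,[-0.5,2.5,50],[0,0,0.015]],
  [-1,[-0.5,2.5,50],[0,0,0.015]],
  [-1,[-0.5,2.5,50],[0,0,0.015]],
  [-1,[-0.5,2.5,50],[0,0,0.015]],
])

```text
clock: 4.13
tool_pos: [483.8, 138.6, 124.7]
orientation: [0.225, -0.051, 0.973, 0.015]
force: [-0.1, -0.4, -0.1]
opening: 21.3
finger_force: 24.9
```

Run:
```python
from h import *
p,r,s=tool(); print(p,s['force'])
im,c=snap("wrist","w4"); im2,c2=snap("scene","s4")
t=p+r.apply([0,0,29]);print(proj(c2,t),proj(c,t)); u,v=map(int,proj(c2,t))
A=cv2.resize(im[230:330,270:370,::-1],(500,500),interpolation=cv2.INTER_CUBIC)
B=cv2.resize(im2[v-30:v+30,u-18:u+18,::-1],(300,500),interpolation=cv2.INTER_CUBIC)
cv2.imwrite('pics/c6.png',np.hstack([A,B]))
```

```text
[483.79673282 138.61500086 124.65007413] [-0.09274378 -0.41335572 -0.12759304]
[218.65814655 169.06370626] [317.24576767 271.41522208]
```

View pics/c6.png

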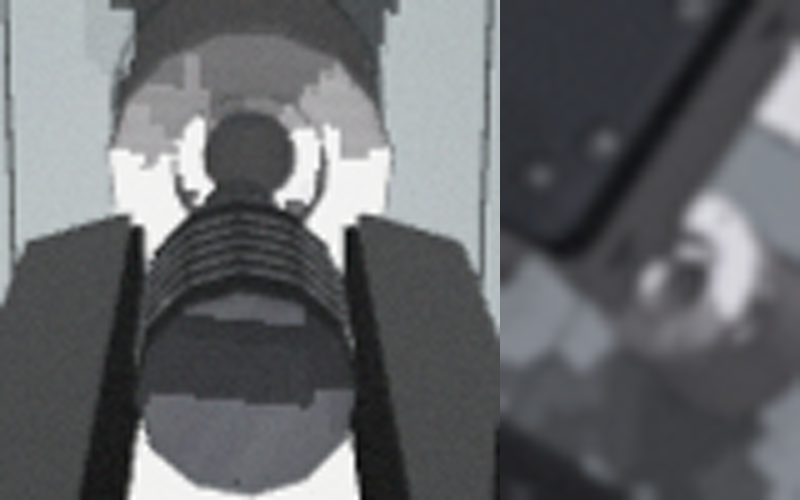

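The wrist crop shows the bushing and bore centred at crop x≈250, with the gauge about 0.7 mm to the left. The tip is above the recess.

drive_tool([
  [-1,[0.6,0.7,8],[0,0,0]],
  [-1,[0.6,0.7,14],[0,0,0]],
  [-1,[0.6,0.7,16],[0,0,0]],
  [-1,[0.6,0.7,18],[0,0,0]],
  [-1,[0.6,0.7,20],[0,0,0]],
  [-1,[0.6,0.7,20],[0,0,0]],
])

```text
clock: 4.73
tool_pos: [491.6, 141.2, 105.1]
orientation: [0.224, -0.051, 0.973, 0.015]
force: [-0.6, 1.0, 0.0]
opening: 21.4
finger_force: 24.9
```

drive_tool([
  [-1,[0,0,2],[0,0,0]],
  [-1,[0,0,4],[0,0,0]],
  [-1,[0,0,6],[0,0,0]],
  [-1,[0,0,6],[0,0,0]],
])

```text
clock: 5.07
tool_pos: [494.3, 141.5, 99.8]
orientation: [0.224, -0.051, 0.973, 0.015]
force: [0.1, -0.9, -0.9]
opening: 21.6
finger_force: 24.9
```

drive_tool([
  [-1,[0,0,1],[0,0,0]],
  [-1,[0,0,2],[0,0,0]],
  [-1,[0,0,3],[0,0,0]],
  [-1,[0,0,3],[0,0,0]],
])

```text
clock: 5.4
tool_pos: [495.6, 141.7, 97.3]
orientation: [0.225, -0.051, 0.973, 0.015]
force: [0.1, -0.5, -0.2]
opening: 21.9
finger_force: 24.9
```

drive_tool([
  [-1,[0,0,1],[0,0,0]],
  [-1,[0,0,2],[0,0,0]],
  [-1,[0,0,3],[0,0,0]],
  [-1,[0,0,3],[0,0,0]],
])

```text
clock: 5.73
tool_pos: [497.4, 141.8, 96.4]
orientation: [0.226, -0.051, 0.973, 0.015]
force: [-17.6, -6.8, 24.9]
opening: 21.3
finger_force: 25.0
```

The gauge went in about 31 mm before stopping. That matches the thick step on the recess floor, so the middle bushing is the right one. I'll release the gauge there and grip the bushing around it.

drive_tool([
  [-1,[0,0,-2.5],[0,0,0]],
  [-1,[0,0,-2.5],[0,0,0]],
  [0.2,[0,0,-2.5],[0,0,0]],
  [0.2,[0,0,-2.5],[0,0,0]],
  [0.2,[0,0,-2.5],[0,0,0]],
  [0.2,[0,0,-2.5],[0,0,0]],
  [0.2,[0,0,-2.5],[0,0,0]],
  [0.2,[0,0,2],[0,0,0]],
  [0.2,[0,0,10],[0,0,0]],
  [0.2,[0,0,18],[0,0,0]],
  [0.2,[0,0,18],[0,0,0]],
])

```text
clock: 6.65
tool_pos: [504.6, 142.7, 76.7]
orientation: [0.223, -0.051, 0.973, 0.015]
force: [-0.3, 0.3, -0.5]
opening: 56.3
finger_force: 0.0
```

Run:
```python
from h import *
p,r,s=tool(); print(p,s['force'])
im,c=snap("wrist","w5"); im2,c2=snap("scene","s5")
A=cv2.resize(im[180:380,220:420,::-1],(500,500),interpolation=cv2.INTER_CUBIC)
B=cv2.resize(im2[135:210,200:245,::-1],(300,500),interpolation=cv2.INTER_CUBIC)
cv2.imwrite('pics/c7.png',np.hstack([A,B]))
```

```text
[504.59240693 142.67070197  76.68496238] [-0.27685918  0.31371931 -0.47326043]
```

View pics/c7.png

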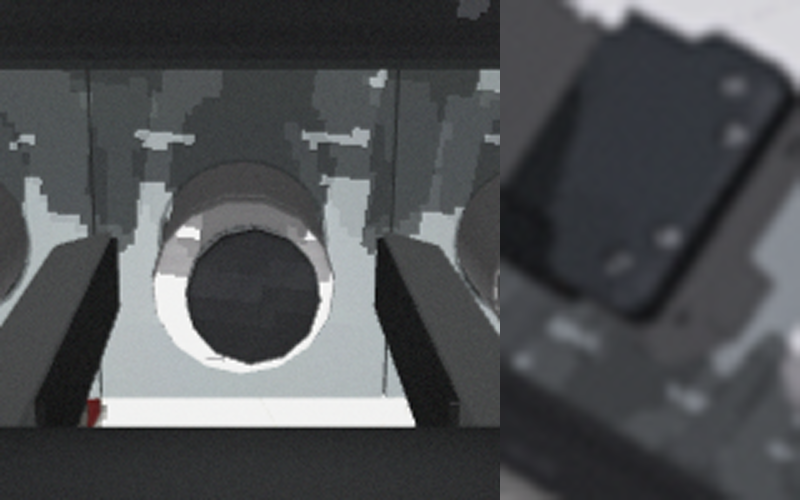

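The crop shows the gauge standing home in the middle bushing (handle at crop (254,295)) and the fingers straddling it evenly.

drive_tool([
  [0.2,[0,0,8],[0,0,0]],
  [0.2,[0,0,16],[0,0,0]],
  [0.2,[0,0,16],[0,0,0]],
  [-1,[0,0,16],[0,0,0]],
  [-1,[0,0,16],[0,0,0]],
  [-1,[0,0,16],[0,0,0]],
  [-1,[0,0,16],[0,0,0]],
  [-1,[0,0,16],[0,0,0]],
  [-1,[0,0,16],[0,0,0]],
], newtons=40)

```text
clock: 7.5
tool_pos: [511.9, 143.4, 64.5]
orientation: [0.225, -0.051, 0.973, 0.015]
force: [0.8, -5.7, 0.9]
opening: 36.3
finger_force: 39.8
```

drive_tool([
  [-1,[0,0,-4],[0,0,0]],
  [-1,[0,0,-10],[0,0,0]],
  [-1,[0,0,-20],[0,0,0]],
  [-1,[0,0,-35],[0,0,0]],
  [-1,[0,0,-55],[0,0,0]],
  [-1,[0,0,-75],[0,0,0]],
  [-1,[0,0,-90],[0,0,0]],
  [-1,[0,0,-100],[0,0,0]],
  [-1,[0,0,-100],[0,0,0]],
])

```text
clock: 8.25
tool_pos: [468.1, 138.6, 155.7]
orientation: [0.226, -0.051, 0.973, 0.016]
force: [0.7, -0.2, -2.8]
opening: 36.3
finger_force: 39.8
```

Run:
```python
from h import *
p,r,s=tool(); print(p,s['opening'],s['force'])
plan([p[0],p[1],160],Rt(0,0)); plan([483,-229,160],Rt(-1,0))
```

```text
[468.10574699 138.61998627 155.69164411] 36.290537139439074 [ 0.70107216 -0.18219153 -2.80036225]
shift [-1.9  0.  -3.9] turn [0.031 0.456 0.104]
shift [  18.9 -367.1  -17. ] turn [0.035 0.455 0.121]
```

drive_tool([
  [-1,[0,0,-4],[0,0.06,0.01]],
  [-1,[0,0,-4],[0.01,0.12,0.03]],
  [-1,[0,-5,-4],[0.01,0.18,0.05]],
  [-1,[0,-15,-4],[0.02,0.24,0.06]],
  [-1,[2,-30,-5],[0.02,0.3,0.08]],
  [-1,[4,-50,-6],[0.03,0.36,0.1]],
  [-1,[5,-75,-7],[0.03,0.42,0.11]],
  [-1,[6,-100,-8],[0.035,0.455,0.12]],
  [-1,[8,-130,-9],[0.035,0.455,0.12]],
  [-1,[10,-160,-10],[0.035,0.455,0.12]],
  [-1,[12,-190,-12],[0.035,0.455,0.12]],
  [-1,[14,-220,-14],[0.035,0.455,0.12]],
  [-1,[15,-250,-15],[0.035,0.455,0.12]],
  [-1,[16,-280,-16],[0.035,0.455,0.12]],
  [-1,[17,-310,-16],[0.035,0.455,0.12]],
  [-1,[18,-335,-17],[0.035,0.455,0.12]],
  [-1,[18,-355,-17],[0.035,0.455,0.12]],
  [-1,[19,-367,-17],[0.035,0.455,0.12]],
  [-1,[19,-367,-17],[0.035,0.455,0.12]],
  [-1,[19,-367,-17],[0.035,0.455,0.12]],
])

```text
clock: 9.92
tool_pos: [482.6, -228.9, 157.6]
orientation: [-0.002, 0.009, 1.0, 0.0]
force: [0.2, 0.1, -1.7]
opening: 36.3
finger_force: 39.8
```

Run:
```python
from h import *
p,r,s=tool(); print(p,r.as_matrix()[:,2],s['opening'],s['force'])
im,c=snap("wrist","w6"); cv2.imwrite('pics/c8.png',im[:,:,::-1])
plan([483,-229,30],Rt(-1,0))
```

```text
[ 482.64675588 -228.8669543   157.64195623] [-3.16243298e-03  3.05651949e-04 -9.99994953e-01] 36.27121375617415 [ 0.16622841  0.06004406 -1.65729963]
shift [ -0.6  -0.7 127.9] turn [ 0.    -0.003  0.001]
```

View pics/c8.png

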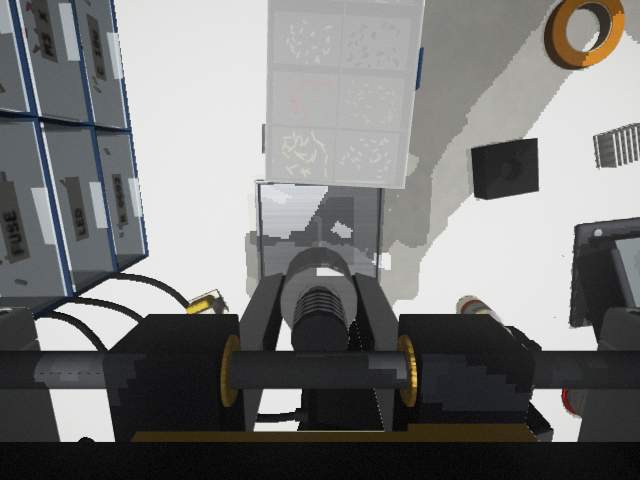

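The wrist view shows the bushing held upright with the gauge in it, centred over the tray (edges at x≈258 and 382). The cabinet is well clear on the left.

drive_tool([
  [-1,[0,0,25],[0,-0.003,0]],
  [-1,[0,0,55],[0,-0.003,0]],
  [-1,[0,0,85],[0,-0.003,0]],
  [-1,[0,0,110],[0,-0.003,0]],
  [-1,[0,0,125],[0,-0.003,0]],
  [-1,[0,0,132],[0,-0.003,0]],
  [-1,[0,0,134],[0,-0.003,0]],
  [-1,[0,0,134],[0,-0.003,0]],
])

```text
clock: 10.63
tool_pos: [482.9, -228.8, 25.0]
orientation: [0.001, 0.008, 1.0, -0.0]
force: [0.1, -1.1, -3.0]
opening: 36.1
finger_force: 39.8
```

drive_tool([
  [-1,[0,0,1],[0,0,0]],
  [-1,[0,0,2],[0,0,0]],
  [-1,[0,0,3],[0,0,0]],
  [-1,[0,0,4],[0,0,0]],
  [-1,[0,0,4],[0,0,0]],
])

```text
clock: 11.05
tool_pos: [482.6, -229.3, 20.7]
orientation: [0.001, 0.009, 1.0, -0.0]
force: [-0.1, 0.2, -2.2]
opening: 36.1
finger_force: 39.8
```

drive_tool([
  [-1,[0,0,0.7],[0,0,0]],
  [-1,[0,0,1.3],[0,0,0]],
  [-1,[0,0,2],[0,0,0]],
  [-1,[0,0,2],[0,0,0]],
])

```text
clock: 11.38
tool_pos: [482.9, -229.5, 19.4]
orientation: [0.001, 0.009, 1.0, -0.001]
force: [-1.9, 1.9, 8.0]
opening: 36.0
finger_force: 39.9
```

drive_tool([
  [-0.1,[0,0,-0.3],[0,0,0]],
  [-0.1,[0,0,-0.3],[0,0,0]],
  [0.2,[0,0,-0.3],[0,0,0]],
  [0.2,[0,0,-0.3],[0,0,0]],
  [0.2,[0,0,-0.3],[0,0,0]],
  [0.2,[0,0,-0.3],[0,0,0]],
  [0.2,[0,0,-20],[0,0,0]],
  [0.2,[0,0,-50],[0,0,0]],
  [0.2,[0,0,-90],[0,0,0]],
  [0.2,[0,0,-120],[0,0,0]],
  [0.2,[0,0,-120],[0,0,0]],
  [0.2,[0,0,-120],[0,0,0]],
])

```text
clock: 12.38
tool_pos: [483.0, -229.5, 139.9]
orientation: [0.002, 0.008, 1.0, -0.001]
force: [-0.1, -0.7, -0.2]
opening: 56.3
finger_force: 0.0
```

Run:
```python
from h import *
p,r,s=tool(); print(p,s['opening'],s['force'],s['clock'])
im,c=snap("wrist","w7"); im2,c2=snap("scene","s7")
A=cv2.resize(im[150:330,230:410,::-1],(450,450),interpolation=cv2.INTER_CUBIC)
B=cv2.resize(im2[250:390,310:450,::-1],(350,350),interpolation=cv2.INTER_CUBIC); B=np.vstack([B,np.zeros((100,350,3),np.uint8)])
cv2.imwrite('pics/c9.png',np.hstack([A,B]))
```

```text
[ 483.00596935 -229.48642734  139.89714892] 56.337096429974814 [-0.11519602 -0.68136882 -0.19362913] 12.3833
```

View pics/c9.png

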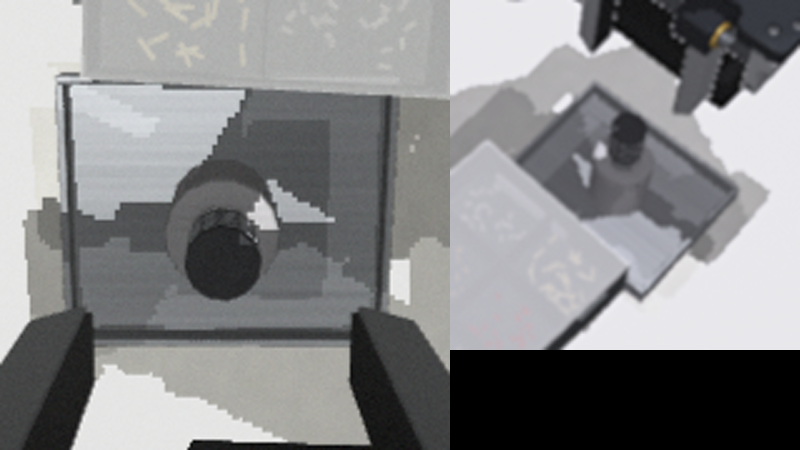

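The picture shows the bushing standing in the tray with the gauge upright in it (handle top at wrist crop (224,262) and scene crop (629,126)), clear of the fingers. I'll check the height before handing in.

Run:
```python
from h import *
t=tri([ray(cal("wrist"),(319.6,254.8)),ray(cal("scene"),(381.6,300))]); print(t,"expect 83")
if abs(t[2]-83)<5: print(ctrl.hand_in())
```

```text
[ 478.71646123 -228.76549778   87.25065604] expect 83
the job is handed in; nothing more can be done
None
```

I handed the job in; its result wasn't shown: the middle bushing took the thin step and stopped the thick one, and it now stands upright in the tray with the gauge in it (handle top measured at 87 mm, 83 mm expected), with the other two left in the rack.

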